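Find the stamped carton and push it to dispatch

ROBOT

A 6-joint arm with a two-finger parallel gripper is mounted at the origin on the work surface. World frame = base frame: x ahead of the robot, y to its left, z up, the work surface at z = 0. Lengths are in m, angles in rad, forces in N, time in s.
With the tool pointing down it reaches from about 0.375 to 0.9 m from the base axis. Payload 3.1 kg.
Tool frame: the origin (TCP) lies at the very end of the fingers, on their centre line; the grasp point (between the pads) lies 19 mm behind it (manip.pinch_z is the distance from the TCP to the grasp point, in m); z points along the fingers, y is the line along which they close (so a half turn about z gives the same grasp; the last joint's range is limited). The gripper opens to 85 mm and grips with 20 to 120 N. Pads are 22 mm wide; open, the fingers measure 114 mm over their backs; the gripper's body (76 mm by 85 mm) begins 54 mm behind the grasp point. The pads swing forward as they close: fully open they stand 13 mm farther back than shut.
Start: joints at [0.992, 0.527, 1.433, -0, 1.181, -0.178], TCP at [0.244, 0.575, 0.231] pointing down, gripper open.
Joint ranges: [-3.08, 3.08], [-0.75, 2.2], [0.22, 2.44], [-1.43, 4.57], [0, 2.65], [-2.85, 2.85]. Speed limits (rad/s): [2.79, 2.79, 3.14, 3.14, 3.14, 3.14].

INTERFACE

Orientations are given as a unit quaternion [x, y, z, w].
In Python, from station import manip gives the robot as it stands.
- The arm moves only by the tool servo_tool, never from a script. Its argument "commands" is one flat list of numbers, 7 for each row, row after row: the shift along the tool's x, y, z each as a share of 500 mm, from -1 to 1, then the turn, a rotation vector about the tool's x, y, z each as a share of 360 degrees, from -1 to 1, then the opening, from -1 (shut) to 1 (fully open). In form: [dx, dy, dz, rx, ry, rz, claw, dx, dy, dz, rx, ry, rz, claw, ...]. A call has 1 to 12 rows; each row shifts and turns the commanded pose from where the row before left it, along the tool's axes as they then stand; what a row does not reach is not made up. A row lasts 1/12 s, in which the tool goes at most 41.7 mm and 7.16 degrees, less where a joint would pass 70% of its speed; a pose out of reach is approached as far as the arm can. A call with a number of a shift or a turn outside -1 to 1 is refused whole. A call with a gripper value outside its range is refused whole. The fingers move at their own pace and stop on an object; "force" is the grip in N (left out, the last holds). Time passes only in rows, so rows that do not move let the fingers close. It gives the time, the measured TCP pose, the force, the opening and the grip force at its end, in the units of the state.
- manip.sense(): the state, without advancing time (a new reading comes with each control period).
- manip.snapshot(name): name is "side" or "top"; returns a dict with "img" (420x560x3 uint8, red, green, blue), "mtx" (3x3 intrinsics, pixels), "distortion" ([k1, k2, p1, p2, k3] as OpenCV has them; the pictures are not rectified), "world_to_cam" (4x4, takes a point from world to camera coordinates). Camera axes: x right, y up, looking along -z (the intrinsics and any distortion apply to the point x, -y, -z); pixel columns grow to the right and rows downward; lengths in m; the calibration is good to about 2 mm. A picture is of the moment at which its call begins. There is no depth.
- manip.sign_off(): hands the job in; it is judged then, once.
Trained networks look in a picture, given as the dict that the camera call returned (one of the last four; its "shot" number tells which), for a name from the list of things; names that differ only in an ending like _2 or _b are one class to them, and where a whole thing is asked for, a point or a joint stands for the part that bears it (a point fixed in the world has none). Each returns a list of dicts, best first, with "conf" (0 to 1); they miss things now and then, are a little off and sometimes report something else, mostly with a low value. They report only what shows in the picture. A call takes as long as a camera call. They do not tell look-alikes from the thing itself.
- manip.look_for(picture, query): "box" ([left, top, width, height] in pixels, round what is visible of it).
- manip.silhouettes(picture, query): "pixels" (420x560 bool, what is visible of it) and "box" ([left, top, width, height] in pixels, round what is visible of it).
The state is a dict: "t": time; "q": joint angles; "qd": joint speeds; "tau": joint torques, N m; "tcp_pos": TCP position; "tool_rot": TCP orientation; "force": force on the tool from outside, world axes, zero at the start; "ft_torque": the same for the moment, N m; "finger_gap": opening from 0.0 (shut) to 1.0 (fully open); "gripper_force": force on a finger pad.
Only numpy, scipy, OpenCV 4.12 (cv2) and the standard library are available. Lean on these libraries where they do the work, as an engineer would, in place of code of your own. Each camera call takes 0.05 s, during which the arm holds its last target. There are 200 camera calls.

TASK

Two small cardboard cartons stand either side of the taped dispatch lane, and one of them has an inspection stamp underneath. With the fingertips, tip each carton over towards the robot so that it lies on its side and shows its underside; when both are down, push the stamped one, still lying as it fell, along the bench until it lies wholly between the two tape lines. Leave the other carton lying outside the lane, lift nothing, and leave everything else on the bench alone.

Things in the scene. Friction and masses are not known exactly. Their poses are not given: they have to be found in the camera images.
- carton_stamped: Closed brown cardboard carton with a round black ink stamp (ring and cross, 60 across) on its underside, unseen until tipped; else the same as the other. 70 (its x) by 90 (y) by 130 high (z), about 0.35 kg, rigid; origin: centre of its underside. Starts upright on the bench, x pointing away from the robot within 0.25 rad, left or right of the lane. Pushed low it slides; pushed near its top across the 70 it tips, falling by itself past 28 degrees.
- carton_stamped_mid (a point): middle of that carton (65 above its underside along its z)
- carton_stamped_lid (a point): centre of its lid (130 above its underside along its z)
- carton_plain: The other carton, bare underside, otherwise alike. 70 (its x) by 90 (y) by 130 high (z), about 0.35 kg, rigid; origin: centre of its underside. Starts upright on the bench, x pointing away from the robot within 0.25 rad, left or right of the lane. Lying tipped its upper side is 70 above the bench, its 90 level across. Slides and tips like the stamped one.
- carton_plain_lid (a point): centre of the other carton's lid (130 above its underside along its z)
- carton_plain_mid (a point): middle of the other carton (65 above its underside along its z)
- lane: The dispatch lane: two straight white tape lines flat on the bench, each 400 long and 20 wide, running away from the robot between the cartons; the clear lane between them is 180 wide. Origin: middle of the lane on the bench top; x runs along the lane away from the robot, y across it to the left. Fixed.
- flask: Bystander, leave alone: plain aluminium drinking flask, 64 diameter, 190 tall, to the robot's right.
- mug: Bystander, leave alone: white mug, 80 diameter, 90 tall, far right.
- spool: Bystander, leave alone: metal solder spool standing on its flange, 60 diameter, 42 tall, inside the lane near its far end.
- driver: Bystander, leave alone: screwdriver lying crosswise near the far edge, black handle.
- meter: Bystander, leave alone: grey hand multimeter lying flat, 150 x 75 x 35, to the robot's left.
- case: Bystander, leave alone: red zip case, 130 x 90 x 60, far left.
- heatsink: Bystander, leave alone: small finned aluminium heatsink, 60 x 50 x 29, at the lane's far end on the right.
Things that resemble listed ones, but are neither listed nor needed, are in the scene too. What is shaped like the carton_plain but turquoise is not meant.

How it is judged:
By the outcome, as a careful person would: the job done as asked, in the order asked, and still so for the second after the job is handed in, with the robot touching nothing.
It also fails if it takes over 61 s, if anything falls off the work surface, if the arm or the gripper's body presses on something with over 40 N, if the wrist force passes 120 N, or if a joint passes its speed limit or range.

## Working session

There is one attempt and no reset: what is moved stays moved. The work goes in short steps, Python scripts to look and compute and a tool call to move; the robot and the scene stay as the last step left them, time stands still between calls to the robot, and variables do not carry over. Pictures are saved under pics/ and viewed, at most 10 in all, crops included, and the job is handed in when it is done.

Besides the shell and the picture viewer there is one more tool, called after "Call:" as a command line: name --argument value ..., lists and objects as JSON in quotes. servo_tool: Moves the arm, as the interface text tells. Its arguments: {"type":"object","properties":{"commands":{"type":"array"},"force":{"type":"number"}},"required":["commands"]}

```bash
mkdir -p pics; cat > h.py <<'E'
import numpy as np,cv2
from station import manip
from scipy.spatial.transform import Rotation as R
def ray(p,uv):
    u=cv2.undistortPoints(np.array([[uv]],float),np.array(p["mtx"],float),np.array(p["distortion"],float))[0,0]
    T=np.array(p["world_to_cam"]);d=T[:3,:3].T@np.array([u[0],-u[1],-1.]);c=-T[:3,:3].T@T[:3,3];return c,d
def atz(p,uv,z):
    c,d=ray(p,uv);return c+d*(z-c[2])/d[2]
def proj(p,X):
    X=np.atleast_2d(X);T=np.array(p["world_to_cam"]);c=X@T[:3,:3].T+T[:3,3];c=c*[1,-1,-1]
    return cv2.projectPoints(c,np.zeros(3),np.zeros(3),np.array(p["mtx"],float),np.array(p["distortion"],float))[0][:,0]
def save(p,n): cv2.imwrite(f"pics/{n}.png",p["img"][:,:,::-1])
E
python3 - <<'E'
from h import *
s=manip.sense();print(s["t"],s["tcp_pos"],s["tool_rot"])
im=[]
for n in("top","side"):
    p=manip.snapshot(n);im.append(p["img"])
    print(n,"cam",ray(p,(280,210)))
    for q in("carton_stamped","lane","spool","flask","heatsink","meter"):
        print(q,[(d["box"],round(d["conf"],2)) for d in manip.look_for(p,q)])
    save(p,n+"0")
E
```

```text
0.0 [0.24342227 0.57487638 0.23034426] [ 1.99058624e-01  9.79987002e-01 -9.93494282e-04 -3.92112814e-04]
top cam (array([ 0.4226304 , -0.02142241,  1.27984375]), array([ 0.11439028,  0.02661687, -0.99312534]))
carton_stamped [([179.0, 189.0, 44.4, 35.4], 0.77), ([224.8, 129.6, 5.7, 56.9], 0.2)]
lane [([253.9, 162.8, 72.2, 124.7], 0.86)]
spool [([265.4, 152.3, 19.2, 18.0], 0.72)]
flask [([437.1, 252.0, 44.1, 21.3], 0.7)]
heatsink [([306.7, 140.6, 21.9, 24.0], 0.69)]
meter [([112.0, 233.5, 38.7, 49.6], 0.67)]
side cam (array([0.45178542, 0.87448785, 0.92863786]), array([ 0.07646165, -0.71647772, -0.69344619]))
carton_stamped [([237.0, 261.3, 34.4, 60.9], 0.7)]
lane [([211.8, 200.4, 143.1, 59.7], 0.68)]
spool [([208.3, 217.3, 18.3, 24.3], 0.7), ([235.0, 257.9, 35.6, 64.7], 0.63)]
flask [([325.8, 87.8, 16.7, 48.4], 0.71), ([238.8, 258.6, 30.6, 60.7], 0.35)]
heatsink [([204.9, 183.0, 20.5, 23.5], 0.68)]
meter [([281.7, 374.5, 77.7, 45.5], 0.64), ([237.5, 259.7, 32.1, 60.7], 0.27)]
```

```bash
python3 - <<'E'
import cv2
a=cv2.imread("pics/top0.png")[110:310,80:500];b=cv2.imread("pics/side0.png")[60:420,140:420]
cv2.imwrite("pics/topc.png",cv2.resize(a,(798,380),interpolation=3));cv2.imwrite("pics/sidec.png",cv2.resize(b,(466,600),interpolation=3))
E
```

```text
(no output)
```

View pics/topc.png

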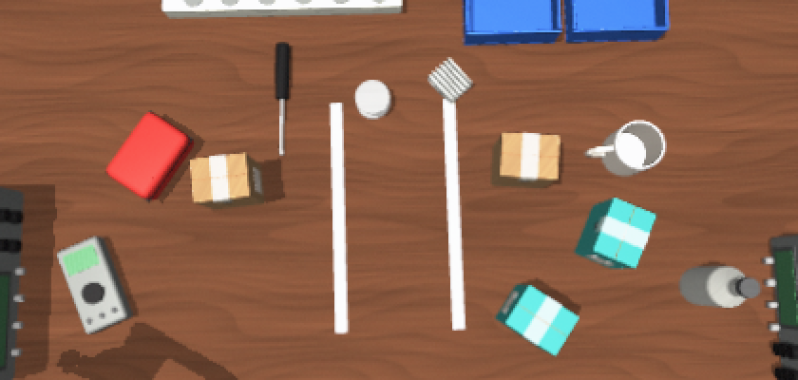

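View pics/sidec.png

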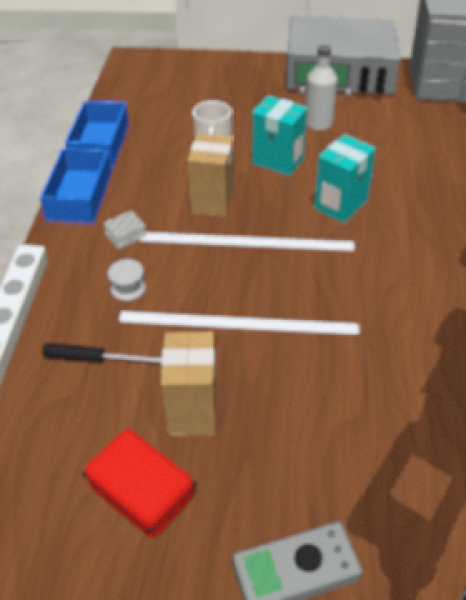

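The brown cartons are at top px (196,204) and (358,193). The two turquoise ones at about (363,278) and (404,233) are look-alikes, so I exclude them. Next I'll measure the lids and the lane.

```bash
python3 - <<'E'
from h import *
t=manip.snapshot("top");s=manip.snapshot("side")
for n,b in(("L",(174,184,56,40)),("R",(335,174,46,40))):
    x,y,w,h=b;hsv=cv2.cvtColor(t["img"],cv2.COLOR_RGB2HSV)
    m=np.zeros(hsv.shape[:2],np.uint8);m[y:y+h,x:x+w]=(hsv[y:y+h,x:x+w,2]>185)
    m=cv2.morphologyEx(m,cv2.MORPH_OPEN,np.ones((3,3)))
    r=cv2.minAreaRect(np.argwhere(m)[:,::-1].astype(np.float32));c=cv2.boxPoints(r)
    W=np.array([atz(t,k,.13) for k in c]);print(n,r,W.round(3).tolist(),"lid",W.mean(0).round(3))
    print(" sides",[np.linalg.norm(W[i]-W[i-1]).round(3) for i in range(4)],"side px",proj(s,W).round(1).tolist(), "angles",[np.degrees(np.arctan2(*(W[i]-W[i-1])[1::-1])).round(1) for i in range(4)])
C=lambda u,v:(80+u/1.9,110+v/1.9)
for n,k in(("tapeLfar",(336,103)),("tapeLnear",(341,333)),("tapeRfar",(450,99)),("tapeRnear",(458,329)),("spool",(373,98)),("drvtip",(281,154)),("heats",(450,80)),("turq near-left top",(537,283)),("case corner",(190,150)),("mughandle",(590,152)),("meter",(97,238))): print(n,atz(t,C(*k),0 if 'tape' in n or 'drv' in n else .04).round(3))
for q in["carton_stamped"]:
    for p in(t,s): print([(d["box"],d["conf"],int(d["pixels"].sum())) for d in manip.silhouettes(p,q)])
E
```

```text
L ((192.15518188476562, 198.86209106445312), (32.63687515258789, 34.048648834228516), 85.2363510131836) [[0.639, 0.328, 0.13], [0.646, 0.226, 0.13], [0.547, 0.217, 0.13], [0.541, 0.318, 0.13]] lid [0.593 0.273 0.13 ]
 sides [np.float64(0.099), np.float64(0.103), np.float64(0.099), np.float64(0.102)] side px [[223.3, 294.6], [228.4, 258.8], [270.1, 258.8], [268.1, 294.2]] angles [np.float64(5.8), np.float64(-86.2), np.float64(-174.8), np.float64(93.8)]
R ((358.4723205566406, 191.4984588623047), (30.286630630493164, 23.463817596435547), 3.1798300743103027) [[0.575, -0.177, 0.13], [0.645, -0.184, 0.13], [0.638, -0.273, 0.13], [0.568, -0.266, 0.13]] lid [ 0.607 -0.225  0.13 ]
 sides [np.float64(0.089), np.float64(0.071), np.float64(0.09), np.float64(0.071)] side px [[275.6, 157.6], [252.8, 155.3], [258.9, 138.7], [280.5, 140.8]] angles [np.float64(85.8), np.float64(-5.0), np.float64(-94.4), np.float64(174.5)]
tapeLfar [0.727 0.089 0.   ]
tapeLnear [0.326 0.083 0.   ]
tapeRfar [ 0.73  -0.113  0.   ]
tapeRnear [ 0.33  -0.116  0.   ]
spool [0.725 0.022 0.04 ]
drvtip [0.637 0.186 0.   ]
heats [ 0.753 -0.111  0.04 ]
turq near-left top [ 0.406 -0.246  0.04 ]
case corner [0.64  0.335 0.04 ]
mughandle [ 0.624 -0.343  0.04 ]
meter [0.492 0.489 0.04 ]
[([182.4, 191.3, 39.0, 28.7], 0.88, 926)]
[([235.3, 261.1, 35.9, 61.2], 0.66, 2015)]
```

```bash
cat >> h.py <<'E'
def to(pos,yaw):
    """deltas in tool axes from now (mm, deg tool z) ; yaw = world angle of tool x, deg, tool down"""
    s=manip.sense();r=R.from_quat(s["tool_rot"]);m=r.as_matrix()
    g=R.from_matrix(np.array([[np.cos(np.radians(yaw)),np.sin(np.radians(yaw)),0],[np.sin(np.radians(yaw)),-np.cos(np.radians(yaw)),0],[0,0,-1]]).T if 0 else np.column_stack([[np.cos(np.radians(yaw)),np.sin(np.radians(yaw)),0],[np.sin(np.radians(yaw)),-np.cos(np.radians(yaw)),0],[0,0,-1]]))
    d=m.T@(np.array(pos)-s["tcp_pos"]);print("t",round(s["t"],2),"shift share",(d/.5).round(4),"turn share",(np.degrees((r.inv()*g).as_rotvec())/360).round(4),"force",np.round(s["force"],1))
E
python3 - <<'E'
from h import *
t=manip.snapshot("top");s=manip.snapshot("side")
C=lambda u,v:(80+u/1.9,110+v/1.9)
W=np.array([atz(t,C(*k),.13) for k in((193,203),(191,157),(248,153),(251,200))])
print(W.round(3).tolist(),W.mean(0).round(3),[np.linalg.norm(W[i]-W[i-1]).round(3) for i in range(4)])
print((proj(s,W)-[140,60])*1.664)
for a in((316,205),(343,218),(370,185)): print("turq base side",atz(s,(140+a[0]/1.664,60+a[1]/1.664),0).round(3))
for a in((192,212),(228,214),):print("Rcarton base side",atz(s,(140+a[0]/1.664,60+a[1]/1.664),0).round(3))
for a in((168,435),(215,434)):print("Lcarton base side",atz(s,(140+a[0]/1.664,60+a[1]/1.664),0).round(3))
to((.72,.275,.231),182)
E
```

```text
[[0.54, 0.303, 0.13], [0.613, 0.308, 0.13], [0.618, 0.218, 0.13], [0.543, 0.212, 0.13]] [0.578 0.26  0.13 ] [np.float64(0.091), np.float64(0.073), np.float64(0.09), np.float64(0.075)]
[[215.23545785 380.5439891 ]
 [160.85588535 379.22769294]
 [167.81910159 327.66451763]
 [220.14835303 328.30737485]]
turq base side [ 0.403 -0.225  0.   ]
turq base side [ 0.35 -0.19 -0.  ]
turq base side [ 0.293 -0.297 -0.   ]
Rcarton base side [ 0.644 -0.184  0.   ]
Rcarton base side [ 0.573 -0.184  0.   ]
Lcarton base side [0.612 0.314 0.   ]
Lcarton base side [ 0.544  0.306 -0.   ]
t 1.0 shift share [-1.1114e+00 -1.8170e-01  6.0000e-04] turn share [ 0.     -0.     -0.0693] force [ 0.4  0.4 -0.7]
```

Call:
servo_tool --commands '[0,0,0,0,0,-0.019,-0.1,0,0,0,0,0,-0.019,-0.1,0,0,0,0,0,-0.019,-0.1,0,0,0,0,0,-0.018,-0.1,-0.056,-0.049,0,0,0,0,-0.1,-0.056,-0.049,0,0,0,0,-0.1,-0.056,-0.049,0,0,0,0,-0.1,-0.056,-0.049,0,0,0,0,-0.1,-0.056,-0.049,0,0,0,0,-0.1,-0.056,-0.049,0,0,0,0,-0.1,-0.056,-0.049,0,0,0,0,-0.1,-0.056,-0.049,0,0,0,0,-0.1]'

```text
t: 2.0
tcp_pos: [0.4823, 0.3945, 0.2315]
tool_rot: [-0.035, 0.999, 0.0, 0.0]
force: [0.1, 0.5, 0.1]
finger_gap: 0.449
gripper_force: 0.0
```

Call:
servo_tool --commands '[-0.056,-0.049,0,0,0,0,-0.1,-0.056,-0.049,0,0,0,0,-0.1,-0.056,-0.049,0,0,0,0,-0.1,-0.056,-0.049,0,0,0,0,-0.1,-0.056,-0.049,0,0,0,0,-0.1,-0.056,-0.049,0,0,0,0,-0.1,0,0,0,0,0,0,-0.1,0,0,0,0,0,0,-0.1]'

```text
t: 2.67
tcp_pos: [0.6607, 0.2588, 0.2307]
tool_rot: [-0.033, 0.999, 0.0, -0.0]
force: [-0.4, 0.8, 0.3]
finger_gap: 0.452
gripper_force: 0.0
```

```bash
python3 - <<'E'
from h import *
to((.655,.262,.110),184); print(manip.sense()["finger_gap"])
E
```

```text
t 2.67 shift share [0.0109 0.0071 0.2414] turn share [ 0.     -0.     -0.0005] force [-0.4  0.8  0.3]
0.4523043571979623
```

Call:
servo_tool --commands '[0,0,0.06,0,0,0,-0.1,0,0,0.06,0,0,0,-0.1,0,0,0.06,0,0,0,-0.1,0,0,0.056,0,0,0,-0.1,0.02,0.004,0,0,0,0,-0.1,0.02,0,0,0,0,0,-0.1,0.016,0,0,0,0,0,-0.1,0.016,0,0,0,0,0,-0.1,0.016,0,0,0,0,0,-0.1,0.016,0,0,0,0,0,-0.1]'

```text
t: 3.5
tcp_pos: [0.6071, 0.2598, 0.1146]
tool_rot: [-0.035, 0.999, 0.0, 0.002]
force: [1.4, 0.2, 1.3]
finger_gap: 0.451
gripper_force: 0.7
```

```bash
python3 - <<'E'
from h import *
s=manip.snapshot("side");cv2.imwrite("pics/a.png",cv2.resize(s["img"][150:360,180:320],(400,600),interpolation=3)[:,:,::-1]);print(manip.sense()["tcp_pos"],manip.sense()["force"])
E
```

```text
[0.60446445 0.25953912 0.11413275] [-2.51111966  0.20303228 -0.40480076]
```

View pics/a.png

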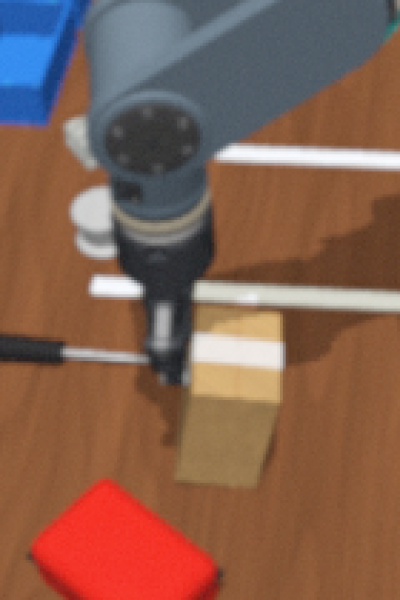

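The left carton at about (225,400) in the crop is tilting towards the robot, with the fingers at its far top edge. I'll keep pushing.

Call:
servo_tool --commands '[0.016,0,0,0,0,0,-0.1,0.016,0,0,0,0,0,-0.1,0.016,0,0,0,0,0,-0.1,0.016,0,0,0,0,0,-0.1,0.012,0,0,0,0,0,-0.1,0.01,0,0,0,0,0,-0.1,0,0,0,0,0,0,-0.1]'

```text
t: 4.13
tcp_pos: [0.5623, 0.2561, 0.113]
tool_rot: [-0.035, 0.999, -0.0, -0.001]
force: [-0.5, -0.5, -0.6]
finger_gap: 0.448
gripper_force: 0.0
```

```bash
python3 - <<'E'
from h import *
s=manip.snapshot("side");cv2.imwrite("pics/b.png",cv2.resize(s["img"][150:360,180:320],(400,600),interpolation=3)[:,:,::-1]);print(manip.sense()["tcp_pos"],manip.sense()["force"])
E
```

```text
[0.56331357 0.2561954  0.11318156] [0.44145349 0.0680755  0.20187824]
```

View pics/b.png

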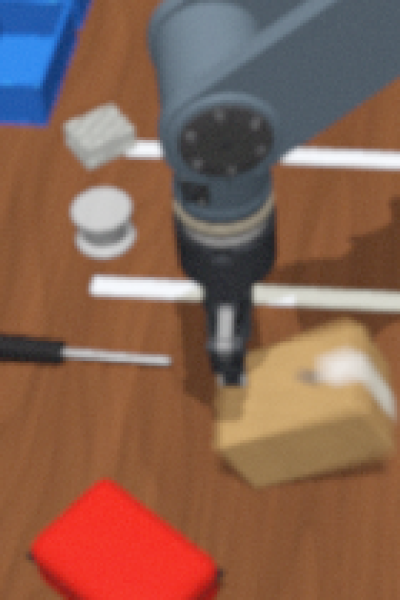

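The left carton is falling towards the robot. Now I'll raise the arm and go behind the right one.

Call:
servo_tool --commands '[0,0,-0.063,0,0,0.0125,-0.1,0,0,-0.063,0,0,0.0125,-0.1,0,0,-0.063,0,0,0,-0.1,0,0,-0.063,0,0,0,-0.1,-0.0234,-0.067,0,0,0,0,-0.1,-0.0234,-0.067,0,0,0,0,-0.1,-0.0234,-0.067,0,0,0,0,-0.1,-0.0234,-0.067,0,0,0,0,-0.1,-0.0234,-0.067,0,0,0,0,-0.1,-0.0234,-0.067,0,0,0,0,-0.1,-0.0234,-0.067,0,0,0,0,-0.1,-0.0234,-0.067,0,0,0,0,-0.1]'

```text
t: 5.18
tcp_pos: [0.6348, -0.0208, 0.2394]
tool_rot: [0.043, 0.999, -0.0, 0.0]
force: [0.7, 0.1, -0.3]
finger_gap: 0.455
gripper_force: 0.0
```

Call:
servo_tool --commands '[-0.0234,-0.067,0,0,0,0,-0.1,-0.0234,-0.067,0,0,0,0,-0.1,-0.0234,-0.067,0,0,0,0,-0.1,-0.0234,-0.067,0,0,0,0,-0.1,-0.0234,-0.067,0,0,0,0,-0.1,-0.0234,-0.067,0,0,0,0,-0.1,0,0,0,0,0,0,-0.1,0,0,0,0,0,0,-0.1]'

```text
t: 5.85
tcp_pos: [0.6868, -0.2279, 0.2386]
tool_rot: [0.045, 0.999, 0.0, 0.0]
force: [-0.1, 0.8, 0.0]
finger_gap: 0.449
gripper_force: 0.0
```

```bash
python3 - <<'E'
from h import *
to((.675,-.223,.112),175)
t=manip.snapshot("top");s=manip.snapshot("side")
a=cv2.resize(t["img"][110:310,80:500],(798,380),interpolation=3);b=cv2.resize(s["img"][220:330,180:390],(410,215),interpolation=3)
o=np.zeros((600,798,3),np.uint8);o[:380]=a;o[382:597,:410]=b;cv2.imwrite("pics/c.png",o[:,:,::-1])
E
```

```text
t 5.85 shift share [0.0244 0.0076 0.2531] turn share [ 0.      0.     -0.0005] force [-0.1  0.8  0. ]
```

View pics/c.png

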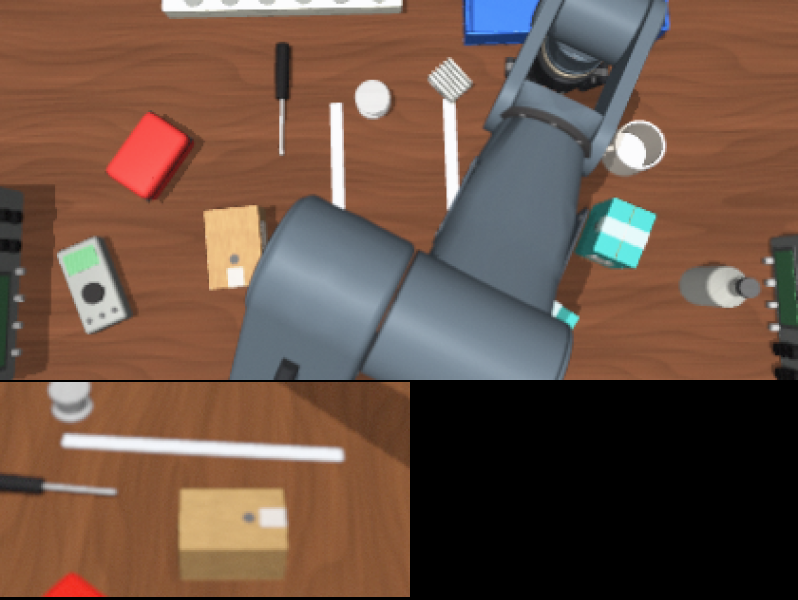

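The left carton lies on its side at crop (235,247). Now I'll tip the right one.

Call:
servo_tool --commands '[0,0.008,0.063,0,0,0,-0.1,0,0,0.063,0,0,0,-0.1,0,0,0.063,0,0,0,-0.1,0,0,0.058,0,0,0,-0.1,0.024,0,0,0,0,0,-0.1,0.024,0,0,0,0,0,-0.1,0.016,0,0,0,0,0,-0.1,0.016,0,0,0,0,0,-0.1,0.016,0,0,0,0,0,-0.1,0.016,0,0,0,0,0,-0.1,0.016,0,0,0,0,0,-0.1]'

```text
t: 6.87
tcp_pos: [0.6233, -0.2157, 0.1169]
tool_rot: [0.043, 0.999, -0.001, 0.001]
force: [0.9, -0.7, 1.8]
finger_gap: 0.452
gripper_force: 0.6
```

Call:
servo_tool --commands '[0.016,0,0,0,0,0,-0.1,0.016,0,0,0,0,0,-0.1,0.012,0,0,0,0,0,-0.1,0.01,0,0,0,0,0,-0.1,0,0,0,0,0,0,-0.1]'

```text
t: 7.28
tcp_pos: [0.5945, -0.2129, 0.1153]
tool_rot: [0.044, 0.999, 0.001, -0.001]
force: [0.3, -0.3, -0.4]
finger_gap: 0.448
gripper_force: 0.0
```

```bash
python3 - <<'E'
from h import *
s=manip.snapshot("side");print(manip.sense()["tcp_pos"],manip.sense()["force"])
cv2.imwrite("pics/d.png",cv2.resize(s["img"][110:230,200:360],(640,480),interpolation=3)[:,:,::-1])
E
```

```text
[ 0.59548461 -0.21322187  0.11551325] [ 1.00743849 -0.76796896 -0.07280225]
```

View pics/d.png

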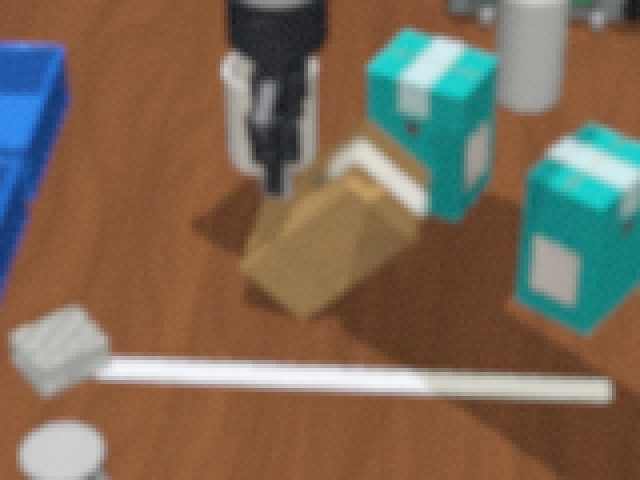

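The right carton is toppling towards the robot and clear of both turquoise boxes. I'll rise and cross to the left side so that both views are clear, turning the tool on the way.

Call:
servo_tool --commands '[0,0,-0.065,0,0,0,-0.1,0,0,-0.065,0,0,0,0.3,0,0,-0.065,0,0,0,0.6,0,0,-0.06,0,0,0,1,0.021,0.0706,0,0,0,0,1,0.021,0.0706,0,0,0,0,1,0.021,0.0706,0,0,0,0,1,0.021,0.0706,0,0,0,0,1,0.021,0.0706,0,0,0,0,1,0.021,0.0706,0,0,0,0,1,0.021,0.0706,0,0,0,0,1,0.021,0.0706,0,0,0,0,1]'

```text
t: 8.33
tcp_pos: [0.5369, 0.077, 0.2434]
tool_rot: [0.043, 0.999, 0.0, 0.0]
force: [0.2, 1.1, -0.8]
finger_gap: 1.002
gripper_force: 0.0
```

Call:
servo_tool --commands '[0.021,0.0706,0,0,0,0,1,0.021,0.0706,0,0,0,0,1,0.021,0.0706,0,0,0,0,1,0.021,0.0706,0,0,0,0,1,0.021,0.0706,0,0,0,0,1,0.021,0.0706,0,0,0,0,1,0.021,0.0706,0,0,0,0,1,0.021,0.0706,0,0,0,0,1,0.021,0.0706,0,0,0,0,1,0,0,0,0,0,0.018,1,0,0,0,0,0,0.018,1,0,0,0,0,0,0.018,1]'

```text
t: 9.33
tcp_pos: [0.47, 0.4013, 0.2429]
tool_rot: [0.213, 0.977, -0.0, -0.0]
force: [0.7, -0.5, -0.2]
finger_gap: 1.0
gripper_force: 0.0
```

Call:
servo_tool --commands '[0,0,0,0,0,0.018,1,0,0,0,0,0,0.018,1,0,0,0,0,0,0.018,1,0,0,0,0,0,0.018,1,0,0,0,0,0,0,1]'

```text
t: 9.75
tcp_pos: [0.4706, 0.4002, 0.2431]
tool_rot: [0.426, 0.905, 0.0, -0.0]
force: [0.9, 0.3, -0.5]
finger_gap: 0.999
gripper_force: 0.0
```

```bash
python3 - <<'E'
from h import *
s_=manip.sense();print(s_["t"],s_["tcp_pos"],s_["q"].round(2))
t=manip.snapshot("top");s=manip.snapshot("side")
hsv=cv2.cvtColor(t["img"],cv2.COLOR_RGB2HSV)
o=t["img"].copy()
for n,(x,y,w,h) in(("L",(175,208,60,65)),("R",(325,190,60,75))):
    k=hsv[y:y+h,x:x+w];m=np.zeros(hsv.shape[:2],np.uint8);m[y:y+h,x:x+w]=(k[...,2]>165)&((k[...,0]>9)&(k[...,0]<40)|(k[...,1]<40))
    m=cv2.morphologyEx(m,cv2.MORPH_OPEN,np.ones((3,3)))
    nb,lab,st,_=cv2.connectedComponentsWithStats(m);i=1+st[1:,4].argmax();m=(lab==i)
    r=cv2.minAreaRect(np.argwhere(m)[:,::-1].astype(np.float32));c=cv2.boxPoints(r);W=np.array([atz(t,q,.07) for q in c])
    print(n,W.round(3)[:,:2].tolist(),"c",W.mean(0).round(3),[np.linalg.norm(W[i]-W[i-1]).round(3) for i in range(4)])
    cv2.polylines(o,[c.astype(int)],1,(255,0,255),1)
o2=np.zeros((600,798,3),np.uint8);o2[:380]=cv2.resize(o[110:310,80:500],(798,380),interpolation=3)
o2[380:600,:550]=cv2.resize(s["img"][120:230,200:475],(550,220),interpolation=3)
cv2.imwrite("pics/e.png",o2[:,:,::-1])
E
```

```text
9.75 [0.47063374 0.40017541 0.24313649] [ 0.52  0.51  1.44  0.    1.2  -0.17]
L [[0.536, 0.304], [0.541, 0.215], [0.409, 0.204], [0.404, 0.292]] c [0.473 0.254 0.07 ] [np.float64(0.132), np.float64(0.089), np.float64(0.132), np.float64(0.088)]
R [[0.436, -0.166], [0.567, -0.176], [0.562, -0.267], [0.431, -0.256]] c [ 0.499 -0.216  0.07 ] [np.float64(0.09), np.float64(0.131), np.float64(0.091), np.float64(0.131)]
```

View pics/e.png

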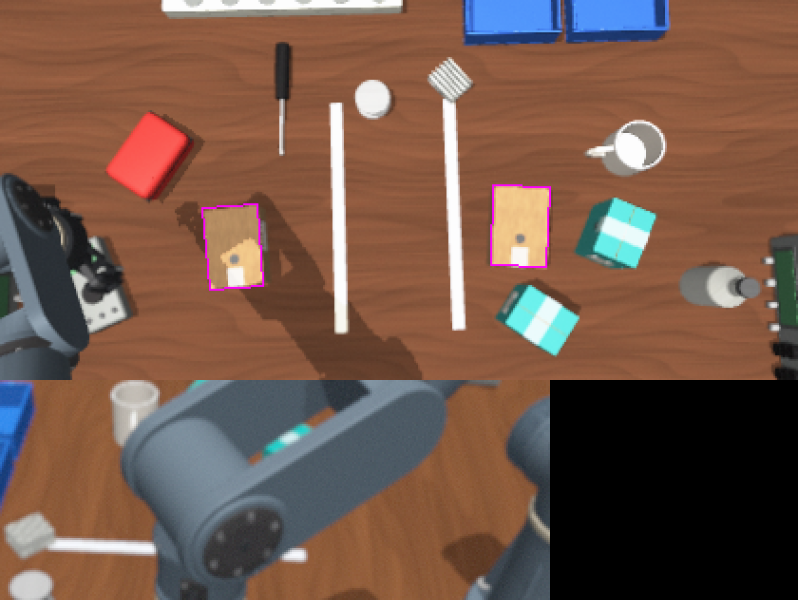

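Both cartons are down: the left at (0.473, 0.254) and the right at (0.499, -0.216). No camera sees the undersides yet because they face away from both. I'll swing the left carton's lid end towards the lane so that its underside turns to the side camera.

Call:
servo_tool --commands '[-0.022,-0.027,0.063,0,0,0,1,-0.023,-0.028,0.063,0,0,0,1,0,0,0.063,0,0,0,1,0,0,0.063,0,0,0,1,0,0,0.063,0,0,0,1,0,0,0.063,0,0,0,1,0,0,0.063,0,0,0,1]'

```text
t: 10.43
tcp_pos: [0.4641, 0.3652, 0.0216]
tool_rot: [0.424, 0.906, 0.0, 0.0]
force: [-0.5, 0.2, -0.0]
finger_gap: 1.003
gripper_force: 0.0
```

Call:
servo_tool --commands '[-0.0147,-0.0123,0,0,0,0,1,-0.0147,-0.0123,0,0,0,0,1,-0.0147,-0.0123,0,0,0,0,1,-0.0147,-0.0123,0,0,0,0,1,-0.0147,-0.0123,0,0,0,0,1,-0.0147,-0.0123,0,0,0,0,1,-0.0147,-0.0123,0,0,0,0,1,-0.0147,-0.0123,0,0,0,0,1,-0.0147,-0.0123,0,0,0,0,1,0,0,0,0,0,0,1]'

```text
t: 11.27
tcp_pos: [0.4632, 0.2767, 0.0229]
tool_rot: [0.426, 0.905, -0.001, -0.0]
force: [-0.6, -0.9, 0.5]
finger_gap: 1.0
gripper_force: 0.0
```

```bash
python3 - <<'E'
from h import *
s_=manip.sense();print(s_["t"],s_["tcp_pos"],s_["force"])
t=manip.snapshot("top");s=manip.snapshot("side")
o=np.zeros((600,798,3),np.uint8);o[:380]=cv2.resize(t["img"][110:310,80:500],(798,380),interpolation=3)
o[380:600,:440]=cv2.resize(s["img"][210:320,200:420],(440,220),interpolation=3)
cv2.imwrite("pics/f.png",o[:,:,::-1])
E
```

```text
11.2667 [0.46315308 0.27669898 0.02293786] [-0.55994507 -0.86716381  0.46860174]
```

View pics/f.png

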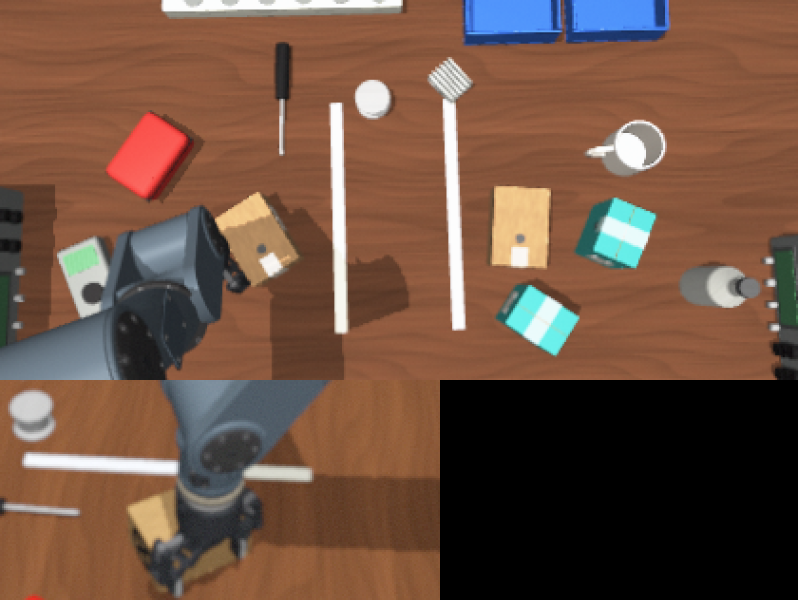

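Call:
servo_tool --commands '[0.05,0,0,0,0,0,1,0.05,0,0,0,0,0,1,0,0,-0.08,0,0,0,1,0,0,-0.08,0,0,0,1,0,0,-0.08,0,0,0,1,0,0,-0.08,0,0,0,1,0,0,-0.08,0,0,0,1,-0.0575,-0.048,-0.02,0,0,0,1,-0.0575,-0.048,-0.02,0,0,0,1,-0.0575,-0.048,0,0,0,0,1,-0.0575,-0.048,0,0,0,0,1]'

```text
t: 12.28
tcp_pos: [0.4311, 0.1666, 0.2437]
tool_rot: [0.424, 0.906, 0.0, 0.001]
force: [1.1, -0.3, -0.0]
finger_gap: 0.998
gripper_force: 0.0
```

```bash
python3 - <<'E'
from h import *
s_=manip.sense();print(s_["t"],s_["tcp_pos"],s_["force"])
s=manip.snapshot("side")
save(s,"side_g_full")
cv2.imwrite("pics/g.png",cv2.resize(s["img"][225:345,210:350],(700,600),interpolation=cv2.INTER_CUBIC)[:,:,::-1])
E
```

```text
12.2833 [0.43114047 0.16659467 0.24373156] [ 1.12755004 -0.25216896 -0.00908935]
```

View pics/g.png

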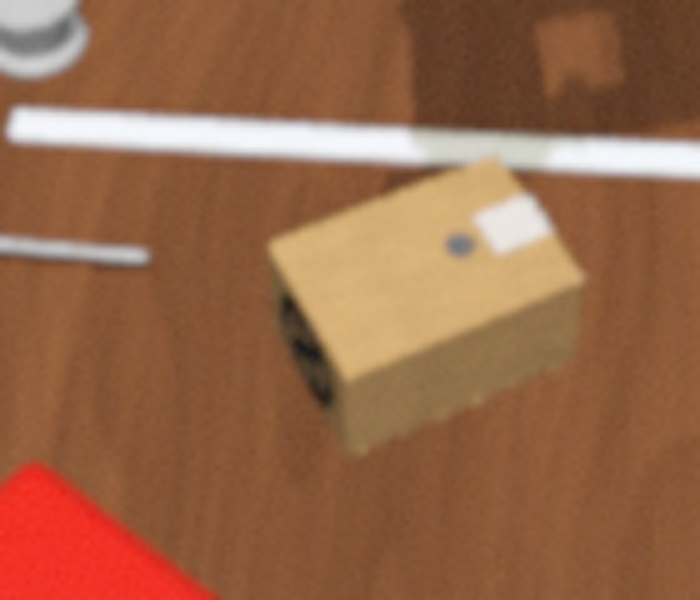

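The crop shows the black ring and cross on the left carton's underside at about (305,350), so the left carton is the stamped one. I'll go to its outer side with the fingers lined up along the lane.

Call:
servo_tool --commands '[0.039,0.0585,0,0,0,0,1,0.039,0.0585,0,0,0,0,1,0.039,0.0585,0,0,0,0,1,0.039,0.0585,0,0,0,0,1,0.039,0.0585,0,0,0,0,1,0.039,0.0585,0,0,0,0,1,0,0,0,0,0,0.0185,1,0,0,0,0,0,0.0185,1,0,0,0,0,0,0.0185,1,0,0,0,0,0,0.0185,1,0,0,0,0,0,0.0185,1,0,0,0,0,0,0.0185,1]'

```text
t: 13.33
tcp_pos: [0.4909, 0.3701, 0.2422]
tool_rot: [0.711, 0.704, -0.001, 0.0]
force: [0.0, 0.3, 0.9]
finger_gap: 0.998
gripper_force: 0.0
```

```bash
cat >> h.py <<'E'
def meas(box,zt=.07):
    t=manip.snapshot("top");hsv=cv2.cvtColor(t["img"],cv2.COLOR_RGB2HSV);x,y,w,h=box
    d=manip.silhouettes(t,"carton_stamped")
    print([(a["box"],round(a["conf"],2)) for a in d])
    k=hsv[y:y+h,x:x+w];m=np.zeros(hsv.shape[:2],np.uint8);m[y:y+h,x:x+w]=(k[...,2]>165)&(k[...,0]>9)&(k[...,0]<40)
    m=cv2.morphologyEx(m,cv2.MORPH_OPEN,np.ones((3,3)));nb,lab,st,_=cv2.connectedComponentsWithStats(m);m=lab==1+st[1:,4].argmax()
    r=cv2.minAreaRect(np.argwhere(m)[:,::-1].astype(np.float32));W=np.array([atz(t,q,zt) for q in cv2.boxPoints(r)])
    print(W.round(3)[:,:2].tolist(),"c",W.mean(0).round(3),[np.linalg.norm(W[i]-W[i-1]).round(3) for i in range(4)]);return t
E
python3 - <<'E'
from h import *
meas((170,200,75,75));to((.49,.37,.022),90)
E
```

```text
[([193.3, 209.5, 47.3, 50.1], 0.65)]
[[0.519, 0.29], [0.564, 0.215], [0.453, 0.146], [0.408, 0.221]] c [0.486 0.218 0.07 ] [np.float64(0.131), np.float64(0.088), np.float64(0.131), np.float64(0.087)]
t 13.43 shift share [ 3.000e-04 -1.600e-03  4.405e-01] turn share [-0.0001  0.0001 -0.0006] force [ 0.3  1.  -0.4]
```

Call:
servo_tool --commands '[0,0,0.063,0,0,0,1,0,0,0.063,0,0,0,1,0,0,0.063,0,0,0,1,0,0,0.063,0,0,0,1,0,0,0.063,0,0,0,1,0,0,0.063,0,0,0,1,0,0,0.062,0,0,0,1,-0.04,0,0,0,0,0,1,-0.04,0,0,0,0,0,1,-0.02,0,0,0,0,0,1,-0.02,0,0,0,0,0,1,-0.02,0,0,0,0,0,1]'

```text
t: 14.43
tcp_pos: [0.4916, 0.2994, 0.0232]
tool_rot: [0.708, 0.706, 0.001, 0.0]
force: [-0.2, 1.7, -0.2]
finger_gap: 0.998
gripper_force: 0.0
```

Call:
servo_tool --commands '[-0.02,0,0,0,0,0,1,-0.02,0,0,0,0,0,1,-0.02,0,0,0,0,0,1,-0.02,0,0,0,0,0,1,-0.02,0,0,0,0,0,1,-0.02,0,0,0,0,0,1,-0.02,0,0,0,0,0,1,-0.02,0,0,0,0,0,1,-0.02,0,0,0,0,0,1,-0.02,0,0,0,0,0,1]'

```text
t: 15.27
tcp_pos: [0.4904, 0.1988, 0.023]
tool_rot: [0.709, 0.705, 0.0, -0.0]
force: [0.1, 2.9, 2.0]
finger_gap: 1.001
gripper_force: 2.2
```

```bash
python3 - <<'E'
from h import *
meas((190,195,90,90));to((.49,.042,.022),90)
E
```

```text
[([229.0, 214.8, 28.7, 47.6], 0.75), ([265.6, 150.3, 20.0, 22.0], 0.53)]
[[0.525, 0.216], [0.552, 0.133], [0.426, 0.091], [0.4, 0.174]] c [0.476 0.154 0.07 ] [np.float64(0.132), np.float64(0.088), np.float64(0.132), np.float64(0.087)]
t 15.37 shift share [-0.3112  0.0021  0.0015] turn share [-0.0003  0.0002 -0.001 ] force [-0.1  0.5 -0.8]
```

Call:
servo_tool --commands '[-0.021,0,0,0,0,0,1,-0.021,0,0,0,0,0,1,-0.021,0,0,0,0,0,1,-0.021,0,0,0,0,0,1,-0.021,0,0,0,0,0,1,-0.021,0,0,0,0,0,1,-0.021,0,0,0,0,0,1,-0.021,0,0,0,0,0,1,-0.021,0,0,0,0,0,1,-0.021,0,0,0,0,0,1,-0.021,0,0,0,0,0,1,-0.016,0,0,0,0,0,1]'

```text
t: 16.37
tcp_pos: [0.4897, 0.0748, 0.0228]
tool_rot: [0.709, 0.705, -0.0, -0.0]
force: [-0.1, 1.2, -1.3]
finger_gap: 1.001
gripper_force: 0.8
```

```bash
python3 - <<'E'
from h import *
meas((215,190,105,90));to((.49,.042,.022),90)
E
```

```text
[([273.5, 215.9, 25.5, 48.0], 0.63), ([336.3, 209.1, 33.5, 44.4], 0.34)]
[[0.55, 0.033], [0.549, -0.033], [0.409, -0.03], [0.41, 0.035]] c [0.479 0.001 0.07 ] [np.float64(0.14), np.float64(0.066), np.float64(0.139), np.float64(0.065)]
t 16.47 shift share [-0.0652  0.0002  0.0018] turn share [ 0.0001  0.0001 -0.001 ] force [-0.  -0.8  0.1]
```

Call:
servo_tool --commands '[-0.014,0,0,0,0,0,1,-0.014,0,0,0,0,0,1,-0.012,0,0,0,0,0,1,-0.01,0,0,0,0,0,1,-0.006,0,0,0,0,0,1,0,0,0,0,0,0,1,0.03,0,0,0,0,0,1,0.04,0,0,0,0,0,1,0,0,-0.08,0,0,0,1,0,0,-0.08,0,0,0,1,0,0,-0.08,0,0,0,1,0,0,-0.08,0,0,0,1]'

```text
t: 17.47
tcp_pos: [0.4892, 0.0832, 0.184]
tool_rot: [0.709, 0.706, -0.001, -0.0]
force: [0.3, -0.1, -0.8]
finger_gap: 0.997
gripper_force: 0.0
```

Call:
servo_tool --commands '[0.07,0,-0.04,0,0,0,1,0.07,0,-0.04,0,0,0,1,0.08,0,0,0,0,0,1,0.08,0,0,0,0,0,1,0.08,0,0,0,0,0,1,0.08,0,0,0,0,0,1,0.08,0,0,0,0,0,1,0.06,0,0,0,0,0,1,0,0,0,0,0,0,1]'

```text
t: 18.22
tcp_pos: [0.4909, 0.3887, 0.2227]
tool_rot: [0.707, 0.707, 0.002, -0.0]
force: [0.4, -0.8, -0.5]
finger_gap: 0.997
gripper_force: 0.0
```

```bash
python3 - <<'E'
from h import *
t=meas((262,190,56,95));print(manip.sense()["t"],manip.sense()["tcp_pos"])
cv2.imwrite("pics/z.png",cv2.resize(t["img"][110:310,80:500],(798,380),interpolation=3)[:,:,::-1])
E
```

```text
[([262.5, 212.6, 43.0, 49.0], 0.58)]
[[0.521, 0.066], [0.553, -0.02], [0.429, -0.065], [0.398, 0.02]] c [0.475 0.    0.07 ] [np.float64(0.132), np.float64(0.092), np.float64(0.132), np.float64(0.091)]
18.3167 [0.49059187 0.3837898  0.22219685]
```

View pics/z.png

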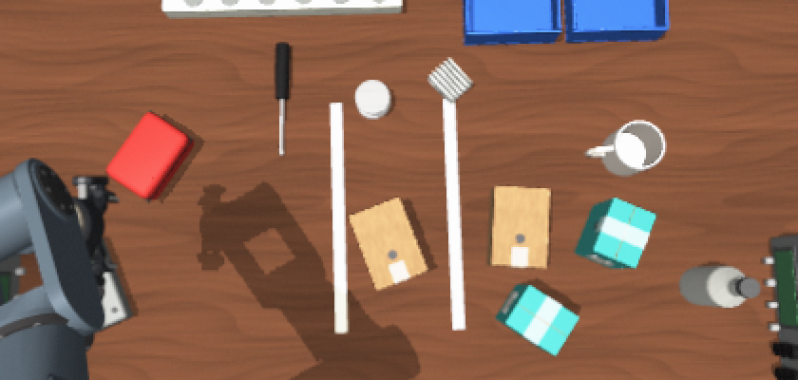

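The stamped carton lies inside the lane, from y -0.065 to 0.066. It is skewed 20° and only about 10 mm from the left tape, so I'll nudge its far-left side slightly to centre it and straighten it.

Call:
servo_tool --commands '[-0.077,-0.0094,0,0,0,0,1,-0.077,-0.0094,0,0,0,0,1,-0.077,-0.0094,0,0,0,0,1,-0.077,-0.0094,0,0,0,0,1,-0.077,-0.0094,0,0,0,0,1,-0.077,-0.0094,0,0,0,0,1,-0.07,-0.0094,0,0,0,0,1,0,0,0.08,0,0,0,1,0,0,0.08,0,0,0,1,0,0,0.08,0,0,0,1,0,0,0.08,0,0,0,1,0,0,0.075,0,0,0,1]'

```text
t: 19.32
tcp_pos: [0.4565, 0.1155, 0.0242]
tool_rot: [0.71, 0.705, -0.0, 0.0]
force: [1.3, -0.1, -0.3]
finger_gap: 1.001
gripper_force: 0.0
```

```bash
python3 - <<'E'
from h import *
to((.458,.05,.022),90)
E
```

```text
t 19.32 shift share [-0.131   0.0039  0.0044] turn share [ 0.      0.0001 -0.0011] force [ 1.3 -0.1 -0.3]
```

Call:
servo_tool --commands '[-0.025,0,0,0,0,0,1,-0.025,0,0,0,0,0,1,-0.02,0,0,0,0,0,1,-0.014,0,0,0,0,0,1,-0.014,0,0,0,0,0,1,-0.014,0,0,0,0,0,1,-0.012,0,0,0,0,0,1,-0.009,0,0,0,0,0,1,0,0,0,0,0,0,1,0.03,0,0,0,0,0,1,0.05,0,0,0,0,0,1,0,0,-0.08,0,0,0,1]'

```text
t: 20.32
tcp_pos: [0.4513, 0.0931, 0.0582]
tool_rot: [0.708, 0.706, -0.006, -0.007]
force: [0.0, -0.8, -0.4]
finger_gap: 1.001
gripper_force: 0.0
```

Call:
servo_tool --commands '[0,0,-0.08,0,0,0,1,0,0,-0.08,0,0,0,1,0,0,-0.08,0,0,0,1,0.07,0,-0.04,0,0,0,1,0.08,0,0,0,0,0,1,0.08,0,0,0,0,0,1,0.08,0,0,0,0,0,1,0.08,0,0,0,0,0,1,0.08,0,0,0,0,0,1,0.06,0,0,0,0,0,1,0,0,0,0,0,0,1]'

```text
t: 21.23
tcp_pos: [0.4578, 0.3613, 0.2055]
tool_rot: [0.707, 0.707, 0.002, -0.0]
force: [-0.1, 0.2, 0.1]
finger_gap: 0.994
gripper_force: 0.0
```

```bash
python3 - <<'E'
from h import *
t=meas((262,190,58,95));print(manip.sense()["t"],manip.sense()["tcp_pos"])
g=t["img"].astype(int).min(2)
for v in(205,225,245,265):
    c=np.where(g[v,250:330]>180)[0]+250
    print(v,c.tolist(),[atz(t,(k,v),0)[:2].round(3).tolist() for k in(c.min(),c.max())])
E
```

```text
[([271.4, 215.1, 39.2, 47.8], 0.56)]
[[0.525, 0.045], [0.547, -0.044], [0.42, -0.076], [0.397, 0.012]] c [ 0.472 -0.016  0.07 ] [np.float64(0.131), np.float64(0.092), np.float64(0.131), np.float64(0.09)]
21.3333 [0.45719665 0.35660474 0.20493037]
205 [255, 256, 257, 258, 259, 260, 315, 316, 317, 318, 319, 320] [[0.588, 0.096], [0.584, -0.12]]
225 [255, 256, 257, 258, 259, 260, 261, 316, 317, 318, 319, 320, 321] [[0.522, 0.096], [0.518, -0.121]]
245 [256, 257, 258, 259, 260, 261, 317, 318, 319, 320, 321, 322] [[0.456, 0.093], [0.453, -0.123]]
265 [256, 257, 258, 259, 260, 261, 262, 317, 318, 319, 320, 321, 322, 323] [[0.391, 0.094], [0.388, -0.124]]
```

```bash
python3 -c "
from h import *
print(manip.sign_off())"
```

```text
the job is handed in; nothing more can be done
None
```

I tipped both cartons towards the robot and pushed the stamped one (the left) into the lane, where it lies about 27 mm clear of both tapes, skewed about 14°; the plain one lies outside on the right, and I handed the job in at about 21 s.

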